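# Lay a serving slate on the customer's tray

### The arm

A 6-joint arm with a two-finger parallel gripper is mounted at the origin on the work surface. World frame = base frame: x ahead of the robot, y to its left, z up, the work surface at z = 0. Lengths are in m, angles in rad, forces in N, time in s.
With the tool pointing down it reaches from about 0.25 to 0.725 m from the base axis. Payload 9.7 kg.
Tool frame: the origin (TCP) lies at the very end of the fingers, on their centre line; the grasp point (between the pads) lies behind it (bot.pinch_z is the z of the grasp point in the tool frame, in m); z points along the fingers, x is the direction in which the jaws open and shut, and the axes are right-handed (so a half turn about z gives the same grasp; the last joint's range is limited). The gripper opens to 85 mm and grips with 20 to 120 N. Pads are 22 mm wide; open, the fingers measure 114 mm over their backs; the gripper's body (76 mm by 85 mm) begins 54 mm behind the grasp point. The pads swing forward as they close: fully open they stand 13 mm farther back than shut.
Start: joints at [-1.248, 0.087, 0.176, 1.66, 0, 1.571], TCP at [0.174, -0.522, 0.231] pointing down, gripper open.
Joint ranges: [-3.13, 3.13], [-0.85, 1.81], [-1.15, 1.24], [-2.2, 2.28], [-1.44, 1.52], [-3.14, 3.14]. Speed limits (rad/s): [2.22, 2.22, 2.57, 3.14, 3.14, 3.14].

### API

Orientations are given as a 3x3 rotation matrix whose columns are the frame's x, y, z axes.
In Python, from station import bot gives the robot as it stands. The module is installed in compiled form; this text tells all that it offers.
- The arm moves only by the tool play_rows, never from a script. Its argument "moves" is a list of rows, each a list of 4 numbers: the shift along the tool's x, y, z scaled (see below), then the turn about the tool's z scaled (see below). A call has 1 to 5 rows; each row shifts and turns the pose as measured when the row begins, along the tool's axes as they then stand; what a row does not reach is not made up. The controller multiplies each number of a shift by 40 mm and each number of a turn by 8 degrees. A row lasts 1/10 s, in which the tool goes at most 50 mm and 8.59 degrees, less where a joint would pass 70% of its speed; a pose out of reach is approached as far as the arm can. A call with a number of a shift or a turn outside -1 to 1 is refused whole. A call with a gripper value outside its range is refused whole. "fingers" is the opening, from 0 (shut) to 1 (fully open), set as the call begins (left out, the last holds). The fingers move at their own pace and stop on an object; "squeeze" is the grip in N (left out, the last holds). Time passes only in rows, so rows that do not move let the fingers close. It gives the time, the measured TCP pose, the force and the opening at its end, in the units of the state.
- bot.observe(): the state, without advancing time (a new reading comes with each control period).
- bot.snapshot(name): name is "side" or "top"; returns (picture, depth): 480x640x3 uint8, red, green, blue; 480x640 float32, m along the optical axis (not along the pixel's ray), 0 where there is no reading.
- bot.camera_info(name): a dict with "fx", "fy", "cx", "cy" (pixels), "position" and "orientation" of the camera in the world. Camera axes: x right, y down, z forward; pixel columns grow to the right and rows downward; lengths in m; the calibration is good to about 2 mm. A picture is of the moment at which its call begins. camera_info takes no time and is no camera call.
- bot.job_done(): hands the job in, once; it reports no verdict.
The state is a dict: "time": time; "q": joint angles; "joint_velocities": joint speeds; "joint_torque": joint torques, N m; "position": TCP position; "ee_rot": TCP orientation; "force": force on the tool from outside, world axes, zero at the start; "wrist_torque": the same for the moment, N m; "grip_width": opening from 0.0 (shut) to 1.0 (fully open).
Only numpy, scipy, OpenCV 4.12 (cv2) and the standard library are available. Lean on these libraries where they do the work, as an engineer would, in place of code of your own. Each camera call takes 0.05 s, during which the arm holds its last target.

### The job

Take the long serving slate out of the rack: press lightly on it and slide it forward until its end sticks out clearly over the rack's front edge while it still lies flat on the shelf, then pinch that end by its two long sides. Lay it flat on the empty half of the tray beside the cup, square to the tray and parallel to its short sides, and set it down rather than drop it. The slate cracks if leaned on hard; leave the tray, the cup, the other boards and everything else standing where they are.

Things in the scene. Friction and masses are not known exactly. Their poses are not given: they have to be found in the camera images.
- slate_center (a point): centre (half-way up) of the long slate to serve: dark grey stone slab 160 mm long (x) x 60 mm wide (y) x 8 mm thick (z), 0.14 to 0.28 kg, lying flat and lengthwise in any one of the rack's three bays, its near end at x = -80 mm from this point. Friction on the rack about 0.45, so about 10 N of press drags it; pressed where it overhangs, it tips; pressed on the rack with over 40 N, it cracks
- rack: fixed plywood board rack. Origin on the counter, on its middle line, 60 mm behind the shelf's front edge; x points to its back, y to its left, z up. Shelf 250 mm wide, 12 mm thick, its top 70 mm above the counter. Three bays, 70 mm clear (no room for fingers beside a slate), centred on y = -80, 0, +80 mm, open to the front; back wall at x = +145 mm
- rack_edge (a point): middle of the rack shelf's straight front edge, on its top, 70 mm above the counter; axes as the rack's. There is no lip, and free space before and below it. The dividers between the bays are 10 mm thick, rise 22 mm above the shelf and start 10 mm behind this edge
- tray: loose serving tray, 240 mm (x) x 320 mm (y), origin under its centre, z up; floor 6 mm thick, rim 8 mm thick and 18 mm high over the counter all round. The half on its +y side carries the cup, the half on its -y side is empty and is where the slate goes, its length along the tray's x
- cup: white mug on the tray's +y half, radius 40 mm, 75 mm high, with a handle; origin under its centre; leave it alone
- short_slate_center (a point): centre of the short slate, same stone, 110 x 60 x 8 mm, lying in another bay; leave it alone
- oak_board: oak board with one round end, 135 x 60 x 8 mm, in another bay; origin under its middle; leave it alone
- sugar_bowl: white sugar bowl with lid, radius 36 mm, 74 mm high, on the counter between robot, rack and tray; origin under its centre; leave it alone
- milk_jug: steel milk jug, radius 42 mm, 100 mm high, to the robot's left; origin under its centre; leave it alone
- tamper: coffee tamper, radius 29 mm, 86 mm high, to the robot's right; origin under its centre; leave it alone
- card_terminal: flat card terminal 155 x 78 x 28 mm to the robot's right; origin under its centre; leave it alone

How it is judged:
On the way:
1. the long slate lies flat on the rack's shelf with its near end at least 20 mm out over the front edge (x of slate_center in the frame of rack below 0 m and z of slate_center in the frame of rack between 0.07 and 0.078 m and angle between slate_center's own z axis and vertical below 0.06 rad), for 0.2 s.
At the end, for the whole second after the job is handed in: the long slate lies released and at rest, flat on the tray's floor (tilt under 0.04 rad, centre under 14 mm above the tray's underside), wholly on the empty half (centre 30 to 122 mm to the -y side of the tray's middle line and within 34 mm of it along x), its length within 0.2 rad of the tray's x (x of slate_center in the frame of tray between -0.034 and 0.034 m and y of slate_center in the frame of tray between -0.122 and -0.03 m and z of slate_center in the frame of tray below 0.014 m and angle between slate_center's own z axis and vertical below 0.04 rad and angle between the x axis of slate_center and the x axis of tray, either way round below 0.2 rad and linear speed of slate below 0.02 m/s); the robot touches nothing.
It fails at once if the slate is pressed on the rack with more than 40 N (contact force between slate and rack above 40 N).
It fails at once if the slate falls: it moves faster than 0.5 m/s with no finger on it (linear speed of slate above 0.5 m/s and contact force between the fingers and slate below 0.01 N).
It fails at once if the tray or the cup is moved by more than 40 mm, or the cup is tipped (distance of any of tray, cup from where it was at the start of the episode above 0.04 m or angle between cup's own z axis and vertical above 0.3 rad).
It fails at once if the short slate or the oak board is moved by more than 20 mm (distance of any of short_slate_center, oak_board from where it was at the start of the episode above 0.02 m).
It fails at once if the sugar bowl, milk jug, tamper or card terminal is moved by more than 30 mm (distance of any of sugar_bowl, milk_jug, tamper, card_terminal from where it was at the start of the episode above 0.03 m).
It also fails if it takes over 72 s, if anything falls off the work surface, if the arm or the gripper's body presses on something with over 40 N, if the wrist force passes 120 N, or if a joint passes its speed limit or range.

## Working session

There is one attempt and no reset: what is moved stays moved. The work goes in short steps, Python scripts to look and compute and a tool call to move; the robot and the scene stay as the last step left them, time stands still between calls to the robot, and variables do not carry over. Pictures are saved under pics/ and viewed, and the job is handed in when it is done.

Besides the shell and the picture viewer there is one more tool, called after "Call:" in YAML: its name, and indented under it one key for each argument. play_rows: Moves the arm, as the interface text tells. Shifts and turns lie within -1 to 1; 1 stands for 40 mm of shift or 8 degrees of turn. Its arguments: {"type":"object","properties":{"moves":{"type":"array","items":{"type":"array","items":{"type":"number","minimum":-1,"maximum":1}}},"fingers":{"type":"number"},"squeeze":{"type":"number"}},"required":["moves"]}

```bash
mkdir -p pics
cat > h.py <<'E'
import numpy as np, cv2
from station import bot
def snap(n,f):
    im,d=bot.snapshot(n); cv2.imwrite(f'pics/{f}.png',im[:,:,::-1]); np.save(f'pics/{f}.npy',d); return im,d
def ray(n,u,v,z):
    c=bot.camera_info(n);R=np.array(c['orientation']);p=np.array(c['position'])
    d=R@np.array([(u-c['cx'])/c['fx'],(v-c['cy'])/c['fy'],1]); return p+d*(z-p[2])/d[2]
def pts(n,d):
    c=bot.camera_info(n);R=np.array(c['orientation']);p=np.array(c['position'])
    v,u=np.mgrid[:480,:640]
    P=np.stack([(u-c['cx'])/c['fx']*d,(v-c['cy'])/c['fy']*d,d],-1); return P@R.T+p
E
python3 - <<'E'
from h import *
for n in('top','side'): snap(n,n+'0'); print(bot.camera_info(n))
s=bot.observe(); print({k:np.round(v,3).tolist() for k,v in s.items()}, bot.pinch_z)
E
```

```text
{'fx': 620.1496827183249, 'fy': 620.1496827183249, 'cx': 322.0302201692289, 'cy': 238.35042766254844, 'position': array([ 0.38022001, -0.00500639,  1.60205978]), 'orientation': array([[-0.0224178 , -0.9955054 ,  0.09201324],
       [-0.99972196,  0.02299511,  0.00521863],
       [-0.00731103, -0.09187067, -0.99574411]])}
{'fx': 436.70507375501154, 'fy': 436.70507375501154, 'cx': 318.591009009495, 'cy': 235.54899614531615, 'position': array([0.05775088, 0.81934918, 0.6334145 ]), 'orientation': array([[-0.871576  , -0.26209226,  0.41432224],
       [-0.49013175,  0.44646071, -0.74862788],
       [ 0.01123097, -0.85555858, -0.51758418]])}
{'time': 0.1, 'q': [-1.248, 0.087, 0.175, 1.66, 0.0, 1.571], 'joint_velocities': [-0.0, -0.003, 0.001, -0.001, -0.001, -0.001], 'joint_torque': [-0.0, -52.156, 46.565, 0.016, -0.0, -0.0], 'position': [0.174, -0.521, 0.231], 'ee_rot': [[0.317, -0.948, -0.0], [-0.948, -0.317, 0.001], [-0.001, -0.0, -1.0]], 'force': [0.656, -0.558, 0.203], 'wrist_torque': [-0.053, 0.053, -0.007], 'grip_width': 0.998} -0.0187
```

View pics/top0.png

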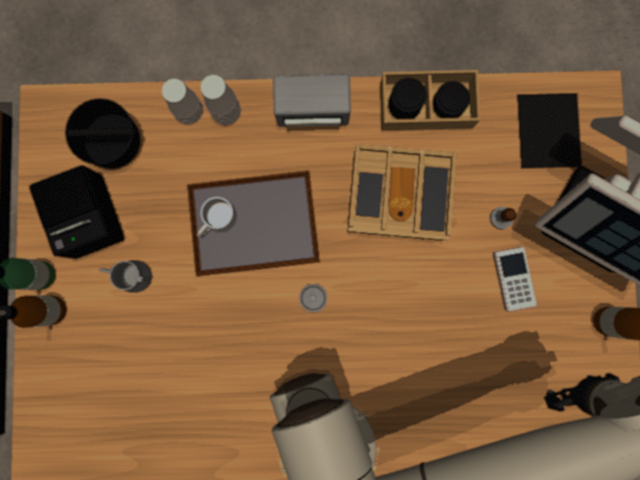

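View pics/side0.png

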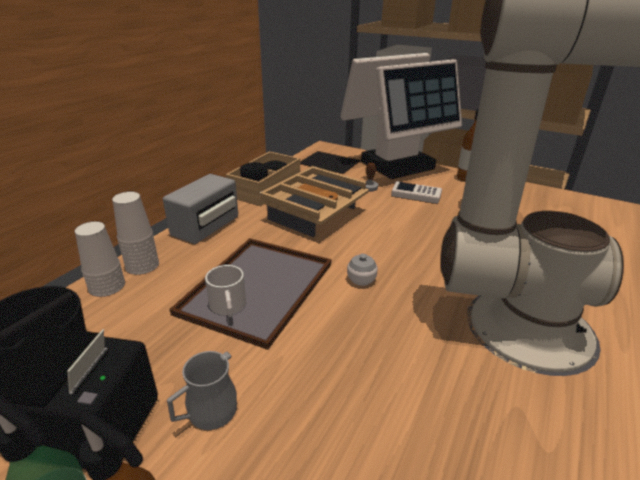

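The top view shows the rack at about (350–455, 147–240). The short slate is in the left bay at (369,195), the oak board in the middle, and the long slate in the right bay at (434,198). The tray is at (253,222) with the cup at (217,213), so its right half is empty.

Run:
```python
from h import *
im=cv2.imread('pics/top0.png')
cv2.imwrite('pics/crop0.png',cv2.resize(im[135:285,180:470],None,fx=2.7,fy=2.7,interpolation=cv2.INTER_CUBIC))
hsv=cv2.cvtColor(im,cv2.COLOR_BGR2HSV)
for p in [(198,434),(195,369),(222,280),(236,400),(185,260),(298,313)]: print(p,hsv[p],im[p])
d=np.load('pics/top0.npy'); P=pts('top',d)
for p in [(198,434),(195,369),(222,280),(236,400),(260,400),(298,313),(237,370),(237,430)]: print(p,P[p].round(4))
```

```text
(198, 434) [ 0  5 51] [50 50 51]
(195, 369) [ 0  9 54] [52 52 54]
(222, 280) [177  23  99] [91 90 99]
(236, 400) [ 15 144 110] [ 48  80 110]
(185, 260) [177  24  97] [89 88 97]
(298, 313) [ 20  23 131] [119 127 131]
(198, 434) [ 0.6143 -0.2759  0.0834]
(195, 369) [ 0.6253 -0.1155  0.0848]
(222, 280) [0.5729 0.1114 0.0049]
(236, 400) [ 0.5298 -0.199  -0.001 ]
(260, 400) [ 0.4676 -0.197  -0.0022]
(298, 313) [0.375  0.0285 0.0719]
(237, 370) [ 0.5292 -0.1213 -0.0027]
(237, 430) [ 0.5186 -0.2639  0.0741]
```

View pics/crop0.png

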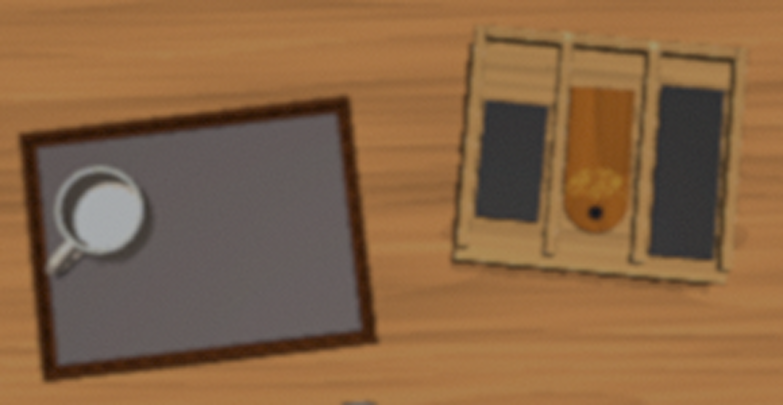

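```bash
cat >> h.py <<'E'
def slate_mask(im_bgr):
    hsv=cv2.cvtColor(im_bgr,cv2.COLOR_BGR2HSV)
    return ((hsv[...,1]<45)&(hsv[...,2]<72)).astype(np.uint8)*255
def rect_world(n,cnt,z):
    w=np.array([ray(n,u,v,z)[:2] for u,v in cnt.reshape(-1,2)],np.float32)
    return w,cv2.minAreaRect(w)
E
python3 - <<'E'
from h import *
im=cv2.imread('pics/top0.png')
m=slate_mask(im); m[:140]=0;m[245:]=0;m[:,:345]=0;m[:,460:]=0
cs,_=cv2.findContours(m,cv2.RETR_EXTERNAL,cv2.CHAIN_APPROX_NONE)
for c in cs:
    if cv2.contourArea(c)>300:
        w,r=rect_world('top',c,.078); print('slate',r); print(cv2.boxPoints(r).round(4).tolist())
hsv=cv2.cvtColor(im,cv2.COLOR_BGR2HSV)
# tray: rim dark brown + floor
t=(((hsv[...,2]<75)&(hsv[...,1]>100))|((hsv[...,1]<60)&(hsv[...,2]<125))).astype(np.uint8)*255
t[:160]=0;t[285:]=0;t[:,:180]=0;t[:,335:]=0
t=cv2.morphologyEx(t,cv2.MORPH_OPEN,np.ones((3,3)))
cs,_=cv2.findContours(t,cv2.RETR_EXTERNAL,cv2.CHAIN_APPROX_NONE)
c=max(cs,key=cv2.contourArea); w,r=rect_world('top',c,.018); print('tray',r); print(cv2.boxPoints(r).round(4).tolist())
# rack: front edge line: brightness along columns; shelf top z=.07
d=np.load('pics/top0.npy'); P=pts('top',d)
up=((P[...,2]>.05)&(P[...,2]<.12)).astype(np.uint8)*255
up[:140]=0;up[250:]=0;up[:,:340]=0;up[:,465:]=0
cs,_=cv2.findContours(up,cv2.RETR_EXTERNAL,cv2.CHAIN_APPROX_NONE)
c=max(cs,key=cv2.contourArea); w,r=rect_world('top',c,.07); print('rack',r); print(cv2.boxPoints(r).round(4).tolist())
# front edge points per column
v=[(u,np.max(np.where(up[:,u])[0])) for u in range(355,446,2)]
q=np.array([ray('top',u,b+.5,.07)[:2] for u,b in v]); k=np.polyfit(q[:,1],q[:,0],1); print('front x=%.4f*y+%.4f'%tuple(k), 'res',np.abs(np.polyval(k,q[:,1])-q[:,0]).max())
E
```

```text
slate ((0.6287124752998352, -0.11603524535894394), (0.05338886007666588, 0.1039300486445427), 83.27409362792969)
[[0.5740000009536743, -0.13650000095367432], [0.6772000193595886, -0.1485999971628189], [0.6833999752998352, -0.09560000151395798], [0.5802000164985657, -0.08340000361204147]]
slate ((0.6144300103187561, -0.27652618288993835), (0.054138947278261185, 0.15369972586631775), 83.90977478027344)
[[0.535099983215332, -0.2953000068664551], [0.6880000233650208, -0.311599999666214], [0.6937000155448914, -0.25780001282691956], [0.5408999919891357, -0.24150000512599945]]
tray ((0.5708284974098206, 0.18120568990707397), (0.23525667190551758, 0.31370607018470764), 5.358757972717285)
[[0.4390999972820282, 0.3264000117778778], [0.4684000015258789, 0.014100000262260437], [0.7026000022888184, 0.035999998450279236], [0.67330002784729, 0.3483999967575073]]
rack ((0.634292721748352, -0.20153610408306122), (0.25426989793777466, 0.2215123176574707), 83.44668579101562)
[[0.5098000168800354, -0.31520000100135803], [0.7297999858856201, -0.34049999713897705], [0.7588000297546387, -0.08789999783039093], [0.5388000011444092, -0.06260000169277191]]
front x=0.1142*y+0.5459 res 0.003530839566269761
```

```bash
cat >> h.py <<'E'
def plan(xyz,xang=None):
    s=bot.observe();R=np.array(s['ee_rot']);p=np.array(s['position'])
    sh=R.T@(np.array(xyz)-p)/.04
    out=[('shift units',sh.round(3).tolist())]
    if xang is not None:
        cur=np.degrees(np.arctan2(R[1,0],R[0,0])); dd=(xang-cur+180)%360-180
        out.append(('turn units(tool z)',round(-dd/8,3)))
    print(out,'p',p.round(4).tolist(),'q6',round(s['q'][5],3),'t',round(s['time'],2),'F',np.round(s['force'],2).tolist())
yaw=-6.4
ax=np.array([np.cos(np.radians(yaw)),np.sin(np.radians(yaw))]); ay=np.array([-ax[1],ax[0]])
slate0=np.array([.6144,-.2765]); edge=np.array([.5243,-.189])
E
python3 - <<'E'
from h import *
t=slate0+.02*ax; print(t,np.hypot(*t)); plan([*t,.231],83.6)
print((slate0-edge)@ax,(slate0-edge)@ay)
E
```

```text
[ 0.63427536 -0.27872938] 0.6928169287564304
[('shift units', [-2.106, -12.827, -0.005]), ('turn units(tool z)', np.float64(-19.388))] p [0.1744, -0.5214, 0.2307] q6 1.571 t 0.1 F [0.66, -0.56, 0.2]
0.09929202108442317 -0.07691134213476228
```

Call:
play_rows:
  moves:
    - [0,0,0,-1]
    - [0,0,0,-1]
  fingers: 0
  squeeze: 60

```text
time: 0.3
position: [0.1743, -0.5211, 0.2298]
ee_rot: [[0.571, -0.821, -0.001], [-0.821, -0.571, 0.003], [-0.003, -0.001, -1.0]]
force: [-0.0, -0.4, 1.1]
grip_width: 0.688
```

Run:
```python
from h import *
t=slate0+.02*ax; plan([*t,.231],83.6); print(bot.pinch_z)
```

```text
[('shift units', [1.598, -12.9, -0.025]), ('turn units(tool z)', np.float64(-17.344))] p [0.1743, -0.5211, 0.2298] q6 1.285 t 0.3 F [-0.02, -0.36, 1.11]
-0.0187
```

Call:
play_rows:
  moves:
    - [0.12,-1,0,0]
    - [0.12,-1,0,0]
    - [0.12,-1,0,0]
    - [0.12,-1,0,0]
    - [0.12,-1,0,0]

```text
time: 0.8
position: [0.353, -0.4246, 0.2273]
ee_rot: [[0.57, -0.821, -0.004], [-0.821, -0.57, 0.005], [-0.006, -0.0, -1.0]]
force: [-0.0, -2.2, 0.0]
grip_width: 0.001
```

Call:
play_rows:
  moves:
    - [0.12,-1,0,0]
    - [0.12,-1,0,0]
    - [0.12,-1,0,0]
    - [0.12,-1,0,0]
    - [0.12,-1,0,0]

```text
time: 1.3
position: [0.5374, -0.3246, 0.2253]
ee_rot: [[0.57, -0.821, -0.006], [-0.821, -0.57, 0.007], [-0.009, 0.001, -1.0]]
force: [0.2, -1.0, -0.1]
grip_width: 0.0
```

Call:
play_rows:
  moves:
    - [0,0,0,-1]
    - [0,0,0,-1]
    - [0,0,0,-1]
    - [0,0,0,-1]
    - [0,0,0,-1]

```text
time: 1.8
position: [0.5424, -0.3196, 0.2203]
ee_rot: [[0.972, -0.233, -0.011], [-0.233, -0.972, 0.011], [-0.014, -0.008, -1.0]]
force: [-0.2, 0.8, -0.2]
grip_width: 0.004
```

Call:
play_rows:
  moves:
    - [0,0,0,-1]
    - [0,0,0,-1]
    - [0,0,0,-1]
    - [0,0,0,-1]
    - [0,0,0,-1]

```text
time: 2.3
position: [0.5419, -0.3191, 0.2174]
ee_rot: [[0.881, 0.473, -0.016], [0.474, -0.881, 0.014], [-0.007, -0.019, -1.0]]
force: [0.3, -0.0, 0.1]
grip_width: -0.004
```

Call:
play_rows:
  moves:
    - [0,0,0,-1]
    - [0,0,0,-1]
    - [0,0,0,-1]
    - [0,0,0,-1]
    - [0,0,0,-1]

```text
time: 2.8
position: [0.5413, -0.3187, 0.2146]
ee_rot: [[0.342, 0.939, -0.02], [0.94, -0.342, 0.016], [0.008, -0.024, -1.0]]
force: [0.2, 0.3, -0.4]
grip_width: 0.0
```

Run:
```python
from h import *
t=slate0+.02*ax; plan([*t,.1],83.6)
```

```text
[('shift units', [1.711, 1.91, 2.833]), ('turn units(tool z)', np.float64(-1.702))] p [0.5413, -0.3187, 0.2146] q6 -0.185 t 2.8 F [0.19, 0.26, -0.42]
```

Call:
play_rows:
  moves:
    - [0.86,0.9,0,0]
    - [0.86,0.9,0,0]
    - [0,0,0.7,-0.85]
    - [0,0,1,-0.85]

```text
time: 3.2
position: [0.6371, -0.278, 0.147]
ee_rot: [[0.102, 0.995, -0.013], [0.995, -0.101, 0.013], [0.012, -0.014, -1.0]]
force: [-0.3, -0.7, 0.9]
grip_width: -0.002
```

Run:
```python
from h import *
t=slate0+.02*ax; plan([*t,.1],83.6); snap('side','side1'); snap('top','top1')
```

```text
[('shift units', [-0.039, -0.052, 1.174]), ('turn units(tool z)', np.float64(0.071))] p [0.6371, -0.278, 0.147] q6 -0.312 t 3.2 F [-0.35, -0.69, 0.86]
```

View pics/side1.png

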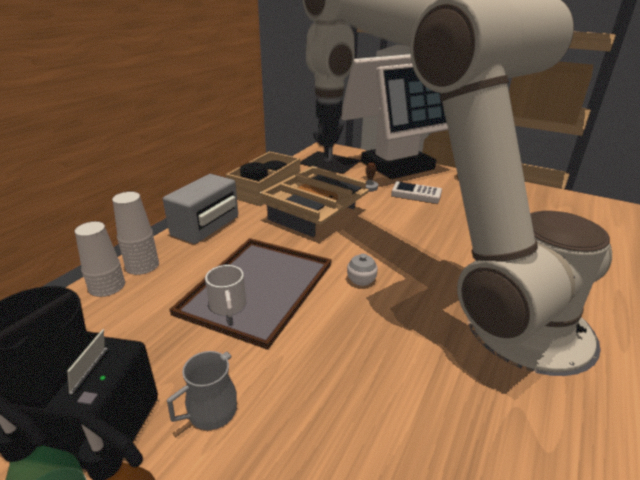

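The side view shows the shut gripper hanging over the far (long-slate) bay, at about (330,155). I'll go down to the slate next.

Call:
play_rows:
  moves:
    - [0,-0.03,0.8,0]
    - [0,0,0.5,0]

```text
time: 3.5
position: [0.6312, -0.2762, 0.0915]
ee_rot: [[0.113, 0.993, -0.022], [0.994, -0.113, 0.017], [0.014, -0.024, -1.0]]
force: [0.6, -0.7, -1.6]
grip_width: 0.001
```

Call:
play_rows:
  moves:
    - [0,0,0.15,0]

```text
time: 3.6
position: [0.6303, -0.2761, 0.0853]
ee_rot: [[0.117, 0.993, -0.023], [0.993, -0.116, 0.017], [0.015, -0.025, -1.0]]
force: [-0.3, 0.1, 0.4]
grip_width: 0.001
```

Call:
play_rows:
  moves:
    - [0,0,0.08,0]

```text
time: 3.7
position: [0.6301, -0.2764, 0.0833]
ee_rot: [[0.119, 0.993, -0.023], [0.993, -0.119, 0.017], [0.014, -0.025, -1.0]]
force: [0.3, -0.2, 0.2]
grip_width: -0.001
```

Call:
play_rows:
  moves:
    - [0,0,0.06,0]

```text
time: 3.8
position: [0.6303, -0.2767, 0.0824]
ee_rot: [[0.121, 0.992, -0.021], [0.993, -0.121, 0.017], [0.014, -0.023, -1.0]]
force: [0.3, -0.9, 0.8]
grip_width: -0.004
```

Call:
play_rows:
  moves:
    - [0,0,0.05,0]

```text
time: 3.9
position: [0.6307, -0.2771, 0.082]
ee_rot: [[0.122, 0.992, -0.02], [0.992, -0.122, 0.016], [0.013, -0.022, -1.0]]
force: [0.7, 0.6, -0.2]
grip_width: -0.002
```

Call:
play_rows:
  moves:
    - [0,0,0.04,0]

```text
time: 4.0
position: [0.6311, -0.2774, 0.0815]
ee_rot: [[0.122, 0.992, -0.018], [0.992, -0.122, 0.015], [0.013, -0.02, -1.0]]
force: [-0.0, -0.6, -0.3]
grip_width: 0.004
```

Call:
play_rows:
  moves:
    - [0,0,0.06,0]
    - [0,0,0.06,0]

```text
time: 4.2
position: [0.6316, -0.2776, 0.078]
ee_rot: [[0.123, 0.992, -0.016], [0.992, -0.123, 0.014], [0.012, -0.018, -1.0]]
force: [-5.0, 0.8, 22.3]
grip_width: -0.001
```

Call:
play_rows:
  moves:
    - [0,0,0.06,0]

```text
time: 4.3
position: [0.6316, -0.2776, 0.078]
ee_rot: [[0.123, 0.992, -0.015], [0.992, -0.123, 0.013], [0.012, -0.016, -1.0]]
force: [-9.1, 3.7, 24.5]
grip_width: -0.002
```

Call:
play_rows:
  moves:
    - [0,0,0.06,0]

```text
time: 4.4
position: [0.6317, -0.2776, 0.0781]
ee_rot: [[0.123, 0.992, -0.013], [0.992, -0.123, 0.013], [0.011, -0.014, -1.0]]
force: [-6.8, 1.3, 15.5]
grip_width: 0.002
```

Call:
play_rows:
  moves:
    - [0,-0.15,0.04,0]

```text
time: 4.5
position: [0.6268, -0.2771, 0.0782]
ee_rot: [[0.123, 0.992, -0.01], [0.992, -0.123, 0.012], [0.01, -0.011, -1.0]]
force: [1.7, 0.3, 3.1]
grip_width: -0.005
```

Call:
play_rows:
  moves:
    - [0,-0.15,0.04,0]

```text
time: 4.6
position: [0.6219, -0.2766, 0.0781]
ee_rot: [[0.122, 0.992, -0.006], [0.992, -0.122, 0.01], [0.009, -0.008, -1.0]]
force: [3.6, 0.0, 7.2]
grip_width: 0.002
```

Call:
play_rows:
  moves:
    - [0,-0.15,0.06,0]
    - [0,-0.2,0.06,0]

```text
time: 4.8
position: [0.6116, -0.2758, 0.0781]
ee_rot: [[0.122, 0.993, 0.005], [0.993, -0.122, 0.007], [0.007, 0.004, -1.0]]
force: [5.5, 0.2, 10.1]
grip_width: -0.004
```

Run:
```python
from h import *
snap('top','top2');im=cv2.imread('pics/top2.png')
cv2.imwrite('pics/crop2.png',cv2.resize(im[120:300,300:500],None,fx=3,fy=3))
s=bot.observe();print(s['position'],s['force'])
```

```text
[ 0.61051572 -0.27575834  0.07809211] [ 2.08417655 -0.20407109  7.28369758]
```

View pics/crop2.png

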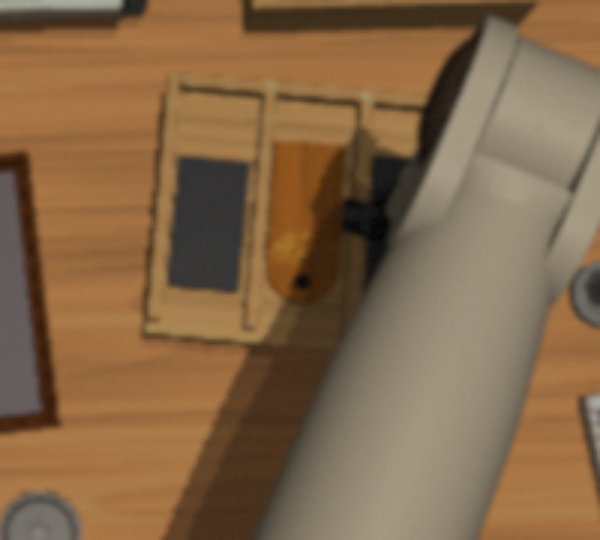

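The close-up shows the back edge of the slate at about row 172, against 166 before, so it is following the finger. I'll keep dragging.

Call:
play_rows:
  moves:
    - [0,-0.25,0.06,0]
    - [0,-0.25,0.06,0]
    - [0,-0.25,0.06,0]

```text
time: 5.15
position: [0.5866, -0.2737, 0.0781]
ee_rot: [[0.121, 0.992, 0.022], [0.993, -0.121, 0.0], [0.003, 0.022, -1.0]]
force: [5.6, -0.8, 10.8]
grip_width: -0.003
```

```bash
cat >> h.py <<'E'
def back_edge(f):
    # back edge of long slate: dark pixels within right bay, line across back
    im=cv2.imread(f'pics/{f}.png'); m=slate_mask(im)
    m[:150]=0; m[250:]=0; m[:,:415]=0; m[:,452:]=0
    res=[]
    for u in range(424,432):
        r=np.where(m[:,u])[0]
        if len(r): p=ray('top',u,r[0]-.5,.078)[:2]; res.append(((p-edge)@ax,(p-edge)@ay))
    return np.round(res,4)
E
python3 - <<'E'
from h import *
snap('top','top3')
s=bot.observe();print(s['position'],s['force'])
for f in('top0','top2','top3'): print(f,back_edge(f).tolist())
E
```

```text
[ 0.58529999 -0.27358073  0.07810742] [2.5670896  0.63269837 9.71920317]
top0 [[0.1342, -0.0498], [0.1721, -0.0495], [0.1748, -0.0518], [0.1751, -0.0543], [0.1753, -0.0567], [0.1755, -0.0592], [0.1757, -0.0617], [0.1759, -0.0642]]
top2 [[0.1241, -0.0506], [0.162, -0.0502], [0.1622, -0.0527], [0.1625, -0.0552], [0.1627, -0.0577], [0.1629, -0.0601], [0.1631, -0.0626], [0.1633, -0.0651]]
top3 [[0.1216, -0.0507], [0.1369, -0.0521], [0.1371, -0.0546], [0.1373, -0.057], [0.1375, -0.0595], [0.1378, -0.062], [0.1355, -0.0647], [0.1382, -0.0669]]
```

Call:
play_rows:
  moves:
    - [0,-0.35,0.055,0]
    - [0,-0.4,0.055,0]
    - [0,-0.4,0.055,0]

```text
time: 5.5
position: [0.5461, -0.27, 0.0782]
ee_rot: [[0.12, 0.992, 0.041], [0.993, -0.12, -0.007], [-0.002, 0.042, -0.999]]
force: [6.2, 0.3, 13.3]
grip_width: 0.002
```

Run:
```python
from h import *
snap('top','top4');snap('side','side4')
s=bot.observe();print(s['position'],s['force'], (s['position'][:2]-edge)@ax)
print(back_edge('top4').tolist())
im=cv2.imread('pics/side4.png');cv2.imwrite('pics/crop4.png',cv2.resize(im[130:250,230:430],None,fx=4,fy=4,interpolation=cv2.INTER_CUBIC))
```

```text
[ 0.54416597 -0.26979028  0.07818219] [-5.35644148  1.57048774 16.50136326] 0.028747765379436876
[[0.0991, -0.0524], [0.0993, -0.0549], [0.0995, -0.0574], [0.0997, -0.0598], [0.1, -0.0623], [0.0977, -0.0649], [0.0979, -0.0674], [0.0981, -0.0699]]
```

View pics/crop4.png

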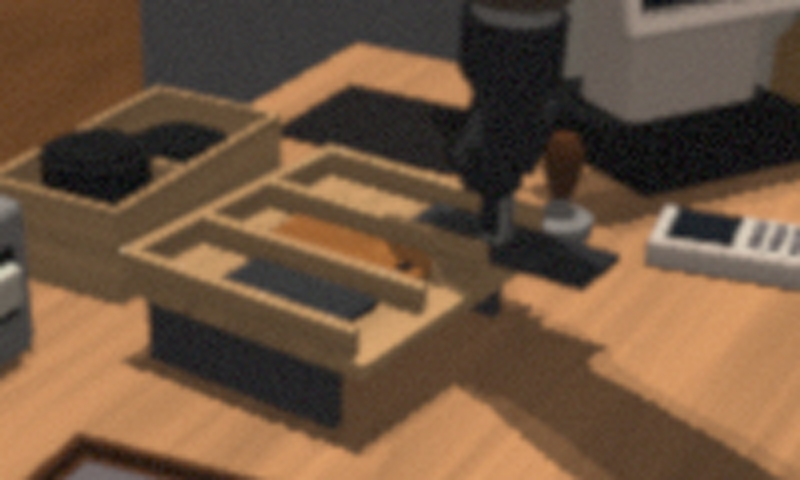

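The close-up shows the slate lying flat, with its front end about 58–60 mm over the edge (end near (590,270)). I'll lift off, open the fingers and back up over the end.

Call:
play_rows:
  moves:
    - [0,0,-0.5,0]
    - [0,0,-1,0]
    - [0,-0.6,-0.7,0]
    - [0,-0.7,0,0]
  fingers: 1

```text
time: 6.0
position: [0.4881, -0.2624, 0.166]
ee_rot: [[0.12, 0.992, 0.037], [0.993, -0.12, -0.006], [-0.001, 0.038, -0.999]]
force: [-0.2, 0.4, 0.4]
grip_width: 0.678
```

Run:
```python
from h import *
im,_=snap('top','top5');snap('side','side5')
m=slate_mask(im[:,:,::-1].copy());m[:140]=0;m[275:]=0;m[:,:410]=0;m[:,460:]=0
cs,_=cv2.findContours(m,cv2.RETR_EXTERNAL,cv2.CHAIN_APPROX_NONE)
for c in cs:
    if cv2.contourArea(c)>100: print(rect_world('top',c,.078)[1])
print(back_edge('top5').tolist())
cs=cv2.resize(cv2.imread('pics/side5.png')[130:250,230:430],None,fx=2,fy=3.5)
ct=cv2.resize(cv2.imread('pics/top5.png')[130:290,320:480],None,fx=2.5,fy=2.5)
cv2.imwrite('pics/crop5.png',np.hstack([cs[:400],ct[:400]]))
t=edge-.02*ax-.077*ay; print(t); plan([*t,.0635],83.6)
```

```text
((0.5357922315597534, -0.2629127502441406), (0.0628451481461525, 0.15739846229553223), 75.82677459716797)
[[0.0966, -0.0526], [0.0968, -0.0551], [0.0945, -0.0577], [0.0948, -0.0602], [0.095, -0.0627], [0.0952, -0.0651], [0.0954, -0.0676], [0.0956, -0.0701]]
[ 0.49584153 -0.26329075]
[('shift units', [-0.004, 0.171, 2.516]), ('turn units(tool z)', np.float64(-0.07))] p [0.4856, -0.2618, 0.1638] q6 -0.379 t 6.1 F [0.93, -0.32, -0.78]
```

View pics/crop5.png

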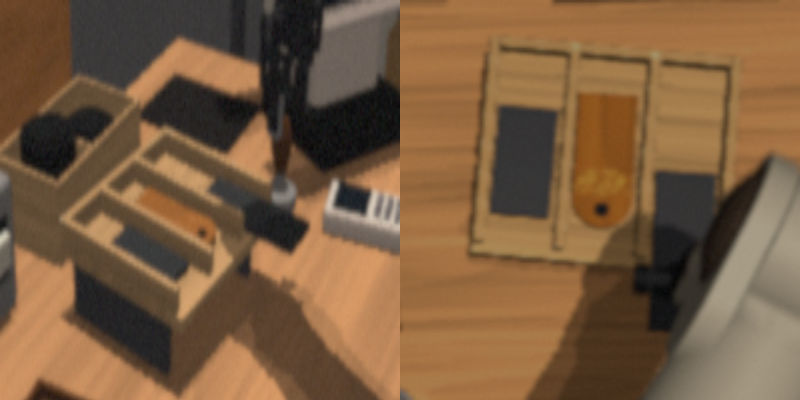

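The slate is flat and sticks out. In the top view its left side runs from about (422,199) to its front corner at (420,262). I'll measure that side to centre the pinch.

Run:
```python
from h import *
im=cv2.imread('pics/top5.png').astype(int)
for v in range(200,266,4):
    print(v,[int(x) for x in im[v,414:426].sum(1)//3])
    # edge where drop below mid
for u in (421,423): print(u,[ (v,int(im[v,u].sum()//3)) for v in range(254,272)])
for uv in [(421.5,205),(419.5,255),(421,262)]:
    p=ray('top',*uv,.078)[:2]-edge; print(uv,p@ax,p@ay)
```

```text
200 [93, 80, 81, 103, 117, 121, 106, 79, 57, 47, 50, 52]
204 [86, 75, 94, 115, 124, 124, 117, 94, 66, 53, 51, 54]
208 [88, 73, 93, 114, 122, 119, 110, 88, 59, 50, 52, 54]
212 [89, 77, 95, 114, 121, 117, 109, 88, 61, 50, 51, 53]
216 [61, 61, 71, 76, 83, 88, 81, 61, 49, 50, 53, 53]
220 [51, 57, 67, 70, 70, 68, 60, 45, 38, 39, 37, 37]
224 [53, 63, 68, 68, 66, 59, 51, 36, 29, 27, 30, 26]
228 [62, 68, 70, 72, 71, 66, 56, 36, 29, 28, 30, 28]
232 [54, 54, 56, 60, 68, 64, 52, 36, 27, 27, 28, 31]
236 [38, 31, 25, 27, 31, 35, 34, 28, 23, 22, 21, 21]
240 [28, 27, 28, 28, 29, 32, 30, 32, 30, 29, 31, 31]
244 [18, 14, 13, 14, 19, 24, 24, 17, 14, 17, 18, 18]
248 [41, 38, 39, 40, 39, 33, 26, 14, 16, 12, 14, 13]
252 [50, 51, 48, 50, 48, 40, 23, 17, 18, 19, 18, 20]
256 [52, 52, 54, 50, 45, 36, 21, 17, 21, 20, 21, 19]
260 [45, 47, 45, 46, 40, 31, 19, 21, 20, 17, 17, 18]
264 [54, 53, 53, 53, 52, 54, 52, 52, 51, 53, 50, 51]
421 [(254, 16), (255, 18), (256, 17), (257, 18), (258, 16), (259, 17), (260, 21), (261, 23), (262, 34), (263, 48), (264, 52), (265, 52), (266, 49), (267, 51), (268, 52), (269, 52), (270, 53), (271, 51)]
423 [(254, 19), (255, 19), (256, 20), (257, 23), (258, 19), (259, 21), (260, 17), (261, 23), (262, 35), (263, 48), (264, 53), (265, 51), (266, 49), (267, 50), (268, 52), (269, 53), (270, 51), (271, 50)]
(421.5, 205) 0.07982506424622415 -0.04764996162089852
(419.5, 255) -0.04436942179859696 -0.05200158247393393
(421, 262) -0.061222630352452304 -0.056956207617058836
```

Run:
```python
from h import *
t=edge-.018*ax-.081*ay; print(t); plan([*t,.0635],84.5)
```

```text
[ 0.49738319 -0.26748876]
[('shift units', [-0.104, 0.222, 2.518]), ('turn units(tool z)', np.float64(-0.182))] p [0.4856, -0.2618, 0.1638] q6 -0.379 t 6.1 F [0.93, -0.32, -0.78]
```

Call:
play_rows:
  moves:
    - [-0.1,0.2,0.8,-0.15]
    - [0,0,0.8,0]

```text
time: 6.3
position: [0.4977, -0.2685, 0.1035]
ee_rot: [[0.1, 0.994, 0.042], [0.995, -0.1, -0.009], [-0.005, 0.043, -0.999]]
force: [0.9, -0.5, -1.3]
grip_width: 0.999
```

Run:
```python
from h import *
t=edge-.018*ax-.081*ay; plan([*t,.0635],84.5); snap('side','side6')
im=cv2.imread('pics/side6.png');cv2.imwrite('pics/crop6.png',cv2.resize(im[130:250,230:430],None,fx=4,fy=4,interpolation=cv2.INTER_CUBIC))
```

```text
[('shift units', [0.029, -0.052, 0.998]), ('turn units(tool z)', np.float64(-0.032))] p [0.4977, -0.2685, 0.1035] q6 -0.401 t 6.3 F [0.93, -0.51, -1.32]
```

View pics/crop6.png

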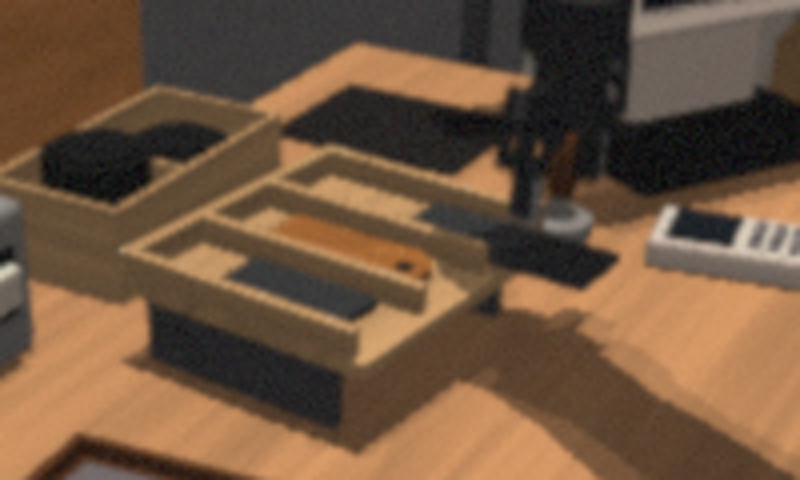

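The fingers straddle the overhanging end: the left finger is at about (522,190), and the slate end is at (585,265). I'll lower the last 40 mm in steps.

Call:
play_rows:
  moves:
    - [0.03,-0.05,0.5,0]
    - [0,0,0.3,0]

```text
time: 6.55
position: [0.4949, -0.2658, 0.0642]
ee_rot: [[0.101, 0.994, 0.034], [0.995, -0.101, -0.005], [-0.001, 0.035, -0.999]]
force: [0.4, 1.1, 0.1]
grip_width: 1.001
```

Run:
```python
from h import *
t=edge-.018*ax-.081*ay; plan([*t,.0635],84.5)
```

```text
[('shift units', [-0.037, 0.066, 0.019]), ('turn units(tool z)', np.float64(-0.036))] p [0.4949, -0.2658, 0.0642] q6 -0.398 t 6.55 F [0.36, 1.1, 0.08]
```

Call:
play_rows:
  moves:
    - [0,0.04,0.02,0]
    - [0,0,0.01,0]
  fingers: 0
  squeeze: 70

```text
time: 6.75
position: [0.4964, -0.2656, 0.0623]
ee_rot: [[0.101, 0.994, 0.032], [0.995, -0.101, -0.004], [-0.0, 0.033, -0.999]]
force: [-4.9, -2.2, 8.4]
grip_width: 0.69
```

Call:
play_rows:
  moves:
    - [0,0,0,0]
    - [0,0,0,0]

```text
time: 6.95
position: [0.4973, -0.266, 0.0642]
ee_rot: [[0.101, 0.994, 0.034], [0.995, -0.101, -0.004], [-0.001, 0.034, -0.999]]
force: [0.4, 0.0, -2.3]
grip_width: 0.68
```

Run:
```python
from h import *
t=edge-.018*ax-.081*ay; plan([*t,.0635],84.5); snap('side','side7'); snap('top','top7')
im=cv2.imread('pics/side7.png');a=cv2.resize(im[140:230,300:420],None,fx=4,fy=4,interpolation=cv2.INTER_CUBIC)
cv2.imwrite('pics/crop7.png',a)
```

```text
[('shift units', [-0.036, 0.006, 0.017]), ('turn units(tool z)', np.float64(-0.035))] p [0.4973, -0.266, 0.0642] q6 -0.396 t 6.95 F [0.44, 0.02, -2.34]
```

View pics/crop7.png

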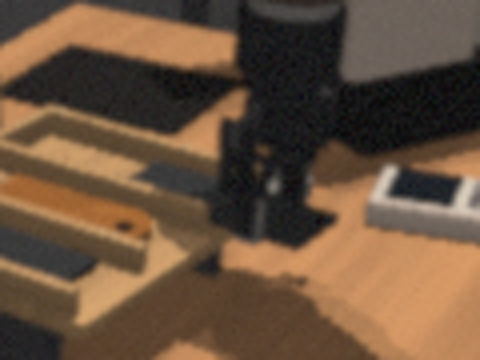

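The fingers have closed on the long sides (opening stopped at 0.68), gripping near (258,215) in the close-up. I'll lift a little and check the hold.

Call:
play_rows:
  moves:
    - [0,0,-0.2,0]
    - [0,0,-0.3,0]

```text
time: 7.25
position: [0.4957, -0.2655, 0.0838]
ee_rot: [[0.101, 0.994, 0.032], [0.995, -0.101, -0.003], [0.0, 0.032, -0.999]]
force: [-0.3, -0.5, -2.1]
grip_width: 0.679
```

Run:
```python
from h import *
plan([.5,-.26,.2],84.5); snap('side','side8')
im=cv2.imread('pics/side8.png');a=cv2.resize(im[120:230,260:420],None,fx=4,fy=4,interpolation=cv2.INTER_CUBIC)
cv2.imwrite('pics/crop8.png',a); s=bot.observe(); print(s['wrist_torque'],s['grip_width'])
```

```text
[('shift units', [0.147, 0.185, -2.901]), ('turn units(tool z)', np.float64(-0.035))] p [0.4957, -0.2655, 0.0838] q6 -0.397 t 7.25 F [-0.34, -0.5, -2.11]
[-0.02624006  0.09013454  0.00453972] 0.6790582199919951
```

View pics/crop8.png

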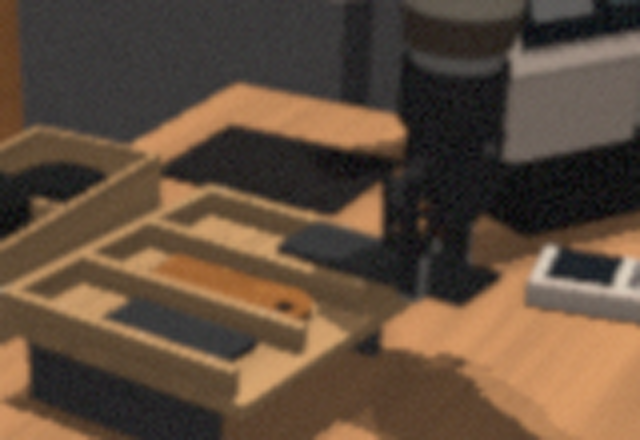

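The slate is held level, just clear of the shelf. I'll lift it higher and carry it to the tray.

Call:
play_rows:
  moves:
    - [0,0,-0.5,0]
    - [0,0,-0.6,0]
    - [0,0,-0.6,0]
    - [0,0,-0.3,0]

```text
time: 7.7
position: [0.4934, -0.2654, 0.1709]
ee_rot: [[0.101, 0.994, 0.035], [0.995, -0.101, -0.005], [-0.001, 0.035, -0.999]]
force: [0.8, 0.2, -3.1]
grip_width: 0.678
```

Run:
```python
from h import *
plan([.5417,.0982,.15],95.36)
```

```text
[('shift units', [9.167, 0.268, 0.519]), ('turn units(tool z)', np.float64(-1.393))] p [0.4934, -0.2654, 0.1709] q6 -0.399 t 7.7 F [0.82, 0.15, -3.08]
```

Call:
play_rows:
  moves:
    - [0.4,0,0,0]
    - [0.7,0,0,-0.2]
    - [0.8,0,0,-0.3]
    - [0.8,0,0,-0.3]
    - [0.8,0,0,-0.3]

```text
time: 8.2
position: [0.501, -0.122, 0.1697]
ee_rot: [[-0.051, 0.998, 0.036], [0.999, 0.052, -0.006], [-0.008, 0.036, -0.999]]
force: [-0.4, -0.1, -2.1]
grip_width: 0.675
```

Call:
play_rows:
  moves:
    - [0.8,0,0,-0.2]
    - [0.8,0,0,0]
    - [0.8,0,0,0]
    - [0.8,0,0,0]
    - [0.5,0,0,0]

```text
time: 8.7
position: [0.4858, 0.0365, 0.164]
ee_rot: [[-0.084, 0.996, 0.031], [0.996, 0.085, -0.004], [-0.006, 0.031, -1.0]]
force: [-0.2, -0.8, -2.5]
grip_width: 0.677
```

Run:
```python
from h import *
plan([.5417,.0982,.15],95.36); snap('side','side9'); snap('top','top9')
im=cv2.imread('pics/side9.png');a=cv2.resize(im[120:340,170:430],None,fx=3,fy=2.7,interpolation=cv2.INTER_CUBIC)
cv2.imwrite('pics/crop9.png',a); s=bot.observe(); print(s['wrist_torque'],s['grip_width']);print(s['ee_rot'])
```

```text
[('shift units', [1.422, 1.512, 0.387]), ('turn units(tool z)', np.float64(-0.065))] p [0.4858, 0.0365, 0.164] q6 -0.006 t 8.7 F [-0.16, -0.8, -2.52]
[-0.08217089  0.12650655 -0.01477659] 0.6761667739190823
[[-0.08625043  0.99579713  0.03080486]
 [ 0.99625488  0.08639655 -0.00344195]
 [-0.00608891  0.03039263 -0.99951949]]
```

View pics/crop9.png

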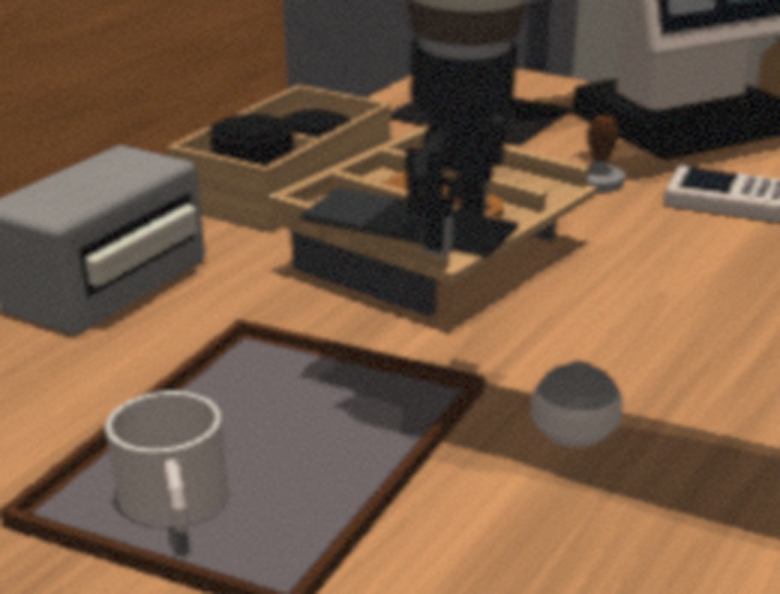

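View pics/top9.png

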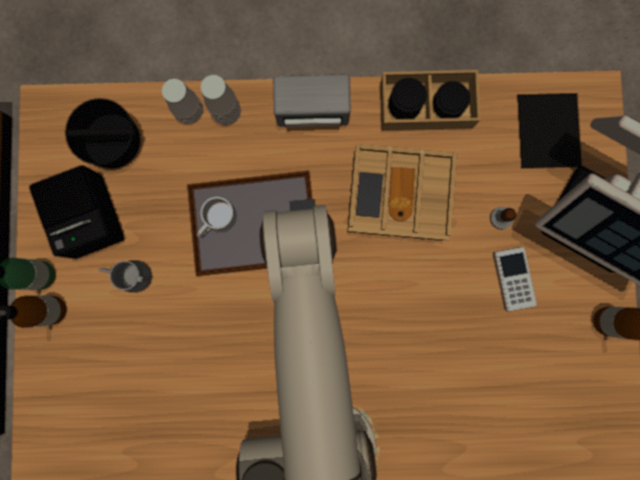

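The slate is held level over the tray's right rim: its far end is at (303,206) in the top view, and the rack's right bay is now empty. I'll move the remaining 60 mm each way and descend.

Call:
play_rows:
  moves:
    - [0.55,0.55,0.1,0]
    - [0.5,0.55,0.3,-0.05]
    - [0.4,0.45,0.3,0]

```text
time: 9.1
position: [0.5431, 0.1018, 0.1374]
ee_rot: [[-0.093, 0.995, 0.033], [0.996, 0.093, -0.004], [-0.007, 0.032, -0.999]]
force: [-0.1, 0.3, -2.5]
grip_width: 0.678
```

Run:
```python
from h import *
plan([.5417,.0982,.03],95.36); snap('side','side10'); snap('top','top10')
im=cv2.imread('pics/side10.png');a=cv2.resize(im[150:350,170:400],None,fx=3.4,fy=2.9,interpolation=cv2.INTER_CUBIC)
cv2.imwrite('pics/crop10.png',a); s=bot.observe(); print(s['ee_rot'].round(3))
im=cv2.imread('pics/top10.png');m=slate_mask(im);m[:170]=0;m[210:]=0;m[:,:240]=0;m[:,335:]=0
for u in range(265,312,4):
    r=np.where(m[:,u])[0]; 
    if len(r): print(u,r[0],ray('top',u,r[0]-.5,.13)[:2])
```

```text
[('shift units', [-0.069, -0.129, 2.683]), ('turn units(tool z)', np.float64(-0.005))] p [0.5431, 0.1018, 0.1374] q6 0.097 t 9.1 F [-0.09, 0.34, -2.55]
[[-0.094  0.995  0.03 ]
 [ 0.996  0.094 -0.004]
 [-0.007  0.029 -1.   ]]
285 177 [0.66777921 0.08846965]
289 183 [0.65292704 0.07909633]
293 190 [0.63567299 0.06978481]
297 208 [0.59183216 0.06099193]
```

View pics/crop10.png

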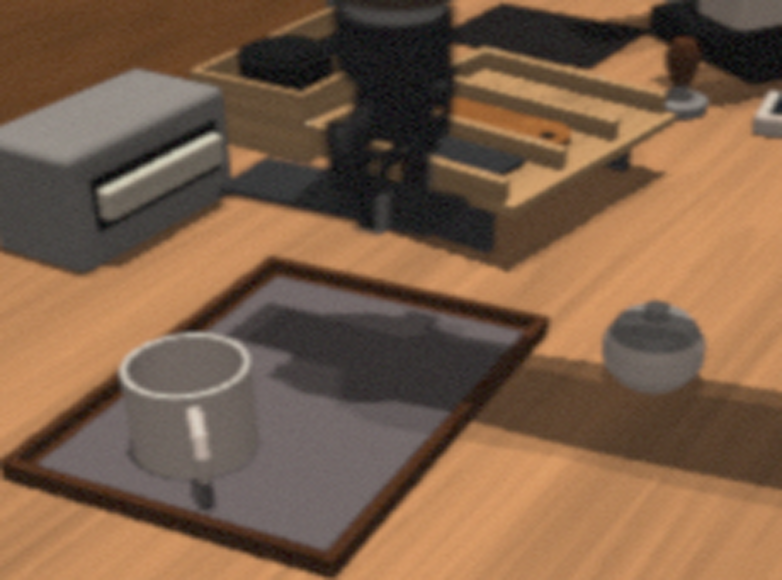

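The slate is level over the empty half, square by eye. I'll lower it.

Call:
play_rows:
  moves:
    - [-0.05,-0.1,0.6,0]
    - [0,0,0.8,0]
    - [0,0,0.6,0]

```text
time: 9.5
position: [0.542, 0.0999, 0.0552]
ee_rot: [[-0.095, 0.995, 0.034], [0.995, 0.095, -0.003], [-0.007, 0.033, -0.999]]
force: [-0.4, -0.5, -2.1]
grip_width: 0.679
```

Run:
```python
from h import *
plan([.5417,.0982,.012],95.36); snap('side','side11')
im=cv2.imread('pics/side11.png');a=cv2.resize(im[170:350,170:400],None,fx=3.4,fy=3.2,interpolation=cv2.INTER_CUBIC)
cv2.imwrite('pics/crop11.png',a); s=bot.observe(); print(s['ee_rot'].round(3))
```

```text
[('shift units', [-0.035, -0.047, 1.08]), ('turn units(tool z)', np.float64(0.01))] p [0.542, 0.0999, 0.0552] q6 0.092 t 9.5 F [-0.44, -0.5, -2.13]
[[-0.095  0.995  0.028]
 [ 0.995  0.095 -0.004]
 [-0.007  0.028 -1.   ]]
```

View pics/crop11.png

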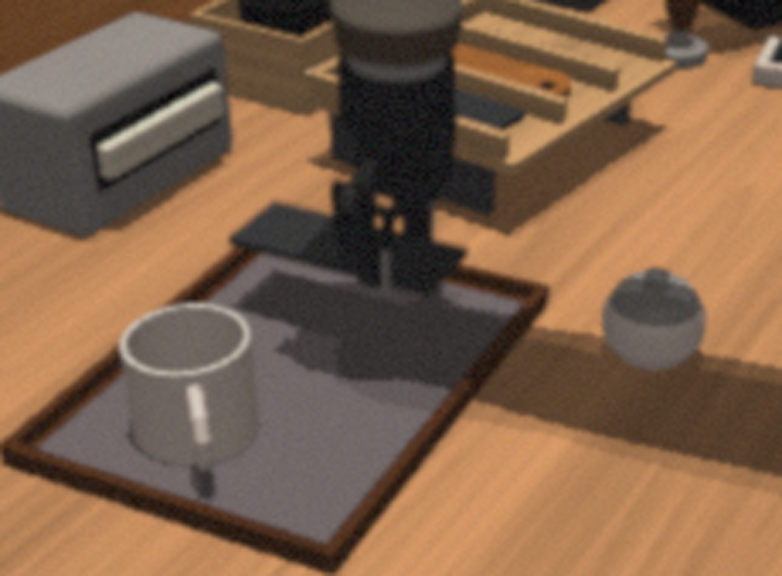

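Call:
play_rows:
  moves:
    - [-0.03,-0.03,0.5,0]
    - [0,0,0.4,0]

```text
time: 9.75
position: [0.5395, 0.0973, 0.0154]
ee_rot: [[-0.094, 0.995, 0.029], [0.996, 0.094, -0.004], [-0.007, 0.028, -1.0]]
force: [-0.2, 0.6, -2.0]
grip_width: 0.676
```

Call:
play_rows:
  moves:
    - [0,0,0.1,0]

```text
time: 9.85
position: [0.5384, 0.0968, 0.0102]
ee_rot: [[-0.093, 0.995, 0.026], [0.996, 0.094, -0.005], [-0.007, 0.026, -1.0]]
force: [-0.3, -0.4, -2.0]
grip_width: 0.675
```

Call:
play_rows:
  moves:
    - [0,0,0.07,0]

```text
time: 9.95
position: [0.5382, 0.0965, 0.0078]
ee_rot: [[-0.093, 0.995, 0.026], [0.996, 0.093, -0.005], [-0.007, 0.026, -1.0]]
force: [-0.4, -0.4, -1.7]
grip_width: 0.68
```

Call:
play_rows:
  moves:
    - [0,0,0.06,0]

```text
time: 10.05
position: [0.5385, 0.0964, 0.0061]
ee_rot: [[-0.093, 0.995, 0.027], [0.996, 0.093, -0.005], [-0.007, 0.026, -1.0]]
force: [0.2, 0.2, -1.6]
grip_width: 0.677
```

Call:
play_rows:
  moves:
    - [0,0,0.05,0]

```text
time: 10.15
position: [0.539, 0.0964, 0.0049]
ee_rot: [[-0.093, 0.995, 0.028], [0.996, 0.093, -0.005], [-0.007, 0.027, -1.0]]
force: [-0.2, -0.7, -2.2]
grip_width: 0.677
```

Call:
play_rows:
  moves:
    - [0,0,0.05,0]
    - [0,0,0.05,0]

```text
time: 10.35
position: [0.5399, 0.0965, 0.002]
ee_rot: [[-0.093, 0.995, 0.03], [0.996, 0.093, -0.004], [-0.007, 0.029, -1.0]]
force: [-0.2, -0.0, 0.1]
grip_width: 0.679
```

Call:
play_rows:
  moves:
    - [0,0,0.05,0]

```text
time: 10.45
position: [0.54, 0.0966, 0.0016]
ee_rot: [[-0.093, 0.995, 0.031], [0.996, 0.093, -0.004], [-0.007, 0.03, -1.0]]
force: [-12.1, -3.6, 25.6]
grip_width: 0.678
```

Call:
play_rows:
  moves:
    - [0,0,0.05,0]

```text
time: 10.55
position: [0.54, 0.0966, 0.0017]
ee_rot: [[-0.094, 0.995, 0.031], [0.996, 0.094, -0.004], [-0.006, 0.031, -1.0]]
force: [-10.6, -3.7, 19.2]
grip_width: 0.676
```

The slate touched down (about 20–25 N with the last push, on the tray and not the rack). I'll relax the push, then open.

Call:
play_rows:
  moves:
    - [0,0,0,0]

```text
time: 10.65
position: [0.5402, 0.0966, 0.0026]
ee_rot: [[-0.094, 0.995, 0.032], [0.996, 0.094, -0.003], [-0.006, 0.032, -0.999]]
force: [0.2, -0.6, -2.1]
grip_width: 0.679
```

Call:
play_rows:
  moves:
    - [0,0,0,0]
    - [0,0,0,0]
    - [0,0,0,0]
  fingers: 0.88

```text
time: 10.95
position: [0.5413, 0.0969, 0.0035]
ee_rot: [[-0.094, 0.995, 0.035], [0.996, 0.094, -0.003], [-0.006, 0.034, -0.999]]
force: [-0.3, -0.7, 0.6]
grip_width: 0.878
```

Run:
```python
from h import *
plan([.5417,.0982,.012],95.36); snap('side','side12')
im=cv2.imread('pics/side12.png');a=cv2.resize(im[170:350,170:400],None,fx=3.4,fy=3.2,interpolation=cv2.INTER_CUBIC)
cv2.imwrite('pics/crop12.png',a)
```

```text
[('shift units', [0.031, 0.021, -0.211]), ('turn units(tool z)', np.float64(0.001))] p [0.5413, 0.0969, 0.0035] q6 0.088 t 10.95 F [-0.34, -0.69, 0.58]
```

View pics/crop12.png

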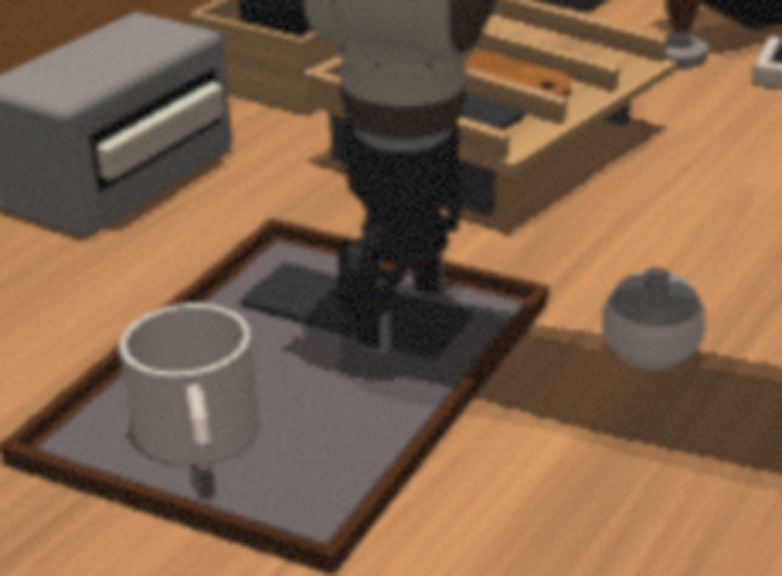

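The slate lies flat on the tray floor in the empty half, and the fingers are open around it. I'll withdraw straight up and clear the view.

Call:
play_rows:
  moves:
    - [0,0,-0.4,0]
    - [0,0,-1,0]
    - [0,0,-1,0]
    - [0,0,-1,0]
    - [0,0,-1,0]

```text
time: 11.5
position: [0.5318, 0.0969, 0.1775]
ee_rot: [[-0.094, 0.995, 0.022], [0.996, 0.094, -0.005], [-0.007, 0.021, -1.0]]
force: [-0.0, 0.6, 0.3]
grip_width: 0.88
```

Call:
play_rows:
  moves:
    - [-1,-0.5,0,0]
    - [-1,-0.5,0,0]
    - [-1,-0.5,0,0]
    - [-1,-0.5,0,0]
    - [-1,0,0,0]

```text
time: 12.0
position: [0.4729, -0.1114, 0.1847]
ee_rot: [[-0.103, 0.994, 0.036], [0.995, 0.103, -0.004], [-0.008, 0.035, -0.999]]
force: [1.9, -0.2, 0.3]
grip_width: 0.881
```

Run:
```python
from h import *
snap('top','top13'); snap('side','side13')
im=cv2.imread('pics/top13.png')
hsv=cv2.cvtColor(im,cv2.COLOR_BGR2HSV)
t=(((hsv[...,2]<75)&(hsv[...,1]>100))|((hsv[...,1]<60)&(hsv[...,2]<125))).astype(np.uint8)*255
t[:160]=0;t[285:]=0;t[:,:180]=0;t[:,335:]=0
t=cv2.morphologyEx(t,cv2.MORPH_OPEN,np.ones((3,3)))
cs,_=cv2.findContours(t,cv2.RETR_EXTERNAL,cv2.CHAIN_APPROX_NONE)
print('tray',rect_world('top',max(cs,key=cv2.contourArea),.018)[1])
m=slate_mask(im);m[:175]=0;m[265:]=0;m[:,:240]=0;m[:,312:]=0
m=cv2.morphologyEx(m,cv2.MORPH_OPEN,np.ones((3,3)))
cs,_=cv2.findContours(m,cv2.RETR_EXTERNAL,cv2.CHAIN_APPROX_NONE)
c=max(cs,key=cv2.contourArea); w,r=rect_world('top',c,.014); print('slate',r)
a=np.radians(5.36);d=np.array(r[0])-[.5708,.1812]
print('in tray',d@[np.cos(a),np.sin(a)],d@[-np.sin(a),np.cos(a)])
P=pts('top',np.load('pics/top13.npy')); mm=cv2.erode(m,np.ones((5,5)))>0
q=P[mm]; A=np.c_[q[:,:2]-q[:,:2].mean(0),np.ones(len(q))]; print('plane',np.linalg.lstsq(A,q[:,2],rcond=None)[0].round(4))
```

```text
tray ((0.571033239364624, 0.18127019703388214), (0.23597943782806396, 0.31409427523612976), 5.228748798370361)
slate ((0.5782026648521423, 0.10087927430868149), (0.1608353853225708, 0.05923082306981087), 4.807428359985352)
in tray -0.00013272447481677674 -0.08066102408664895
plane [-0.4115 -2.708   0.0218]
```

View pics/top13.png

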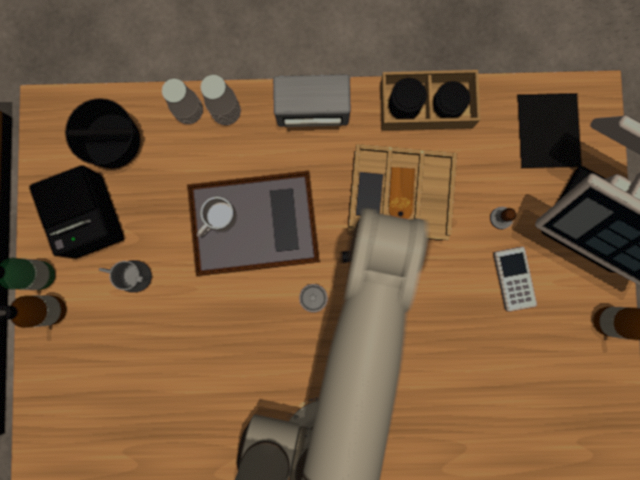

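View pics/side13.png

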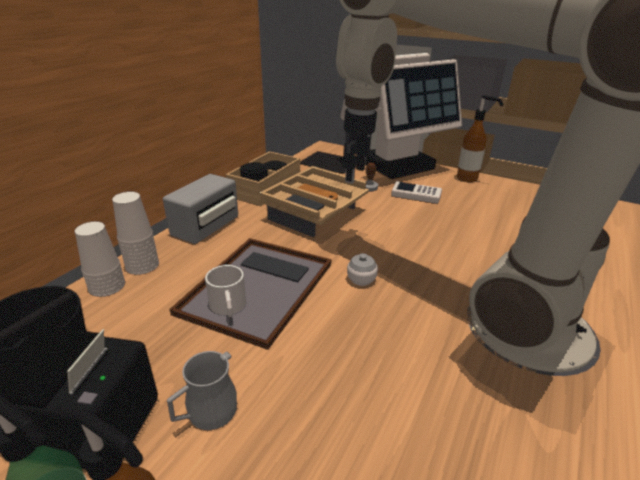

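Both views show the slate flat and square on the empty half: (284,220) in top, (276,266) in side. The tray, cup and other boards look unmoved. The depth plane fit is nonsense, probably because of invalid readings, so I'll redo it with those masked, then hand in.

Run:
```python
from h import *
d=np.load('pics/top13.npy');P=pts('top',d);m=slate_mask(cv2.imread('pics/top13.png'));m[:175]=0;m[265:]=0;m[:,:240]=0;m[:,312:]=0
mm=(cv2.erode(cv2.morphologyEx(m,cv2.MORPH_OPEN,np.ones((3,3))),np.ones((5,5)))>0)&(d>0)&(P[...,2]<.05)&(P[...,2]>-.03)
q=P[mm];ex=np.array([.9956,.0934]);l=(q[:,:2]-q[:,:2].mean(0))@ex;y=(q[:,:2]-q[:,:2].mean(0))@[-.0934,.9956]
print(len(q),'slope along/across,z',np.linalg.lstsq(np.c_[l,y,np.ones(len(l))],q[:,2],rcond=None)[0].round(4),np.median(q[:,2]))
b0=cv2.imread('pics/top0.png').astype(int);b1=cv2.imread('pics/top13.png').astype(int);D=np.abs(b0-b1).max(2)
for n,(v0,v1,u0,u1) in dict(cup=(190,240,192,240),short=(165,225,352,385),oak=(160,208,388,416),bowl=(283,313,298,328),jug=(255,292,100,155),tamper=(203,230,488,520),term=(245,312,494,538)).items(): print(n,'changed px',int((D[v0:v1,u0:u1]>30).sum()))
s=bot.observe();print(s['position'],s['force'],s['time']); bot.job_done()
```

```text
1060 slope along/across,z [-0.0041  0.0131  0.0143] 0.014304625929965842
cup changed px 0
short changed px 305
oak changed px 0
bowl changed px 34
jug changed px 0
tamper changed px 0
term changed px 0
[ 0.47420674 -0.11371231  0.18405048] [ 0.33872016  0.56283722 -0.02138442] 12.1
the job is handed in; nothing more can be done
```

Run:
```python
from h import *
for f in('top0','top9','top13'):
    m=slate_mask(cv2.imread(f'pics/{f}.png'))[160:205,354:386]; v,u=np.where(m); print(f,v.min()+160,u.min()+354,u.max()+354,len(v))
D=np.abs(cv2.imread('pics/top0.png').astype(int)-cv2.imread('pics/top13.png')).max(2)
for v0,v1,u0,u1 in((165,225,352,385),(283,313,298,328)):
    v,u=np.where(D[v0:v1,u0:u1]>30); print(v.min()+v0,v.max()+v0,u.min()+u0,u.max()+u0)
```

```text
top0 173 358 381 670
top9 173 358 381 671
top13 173 358 381 670
210 224 352 384
298 312 324 327
```

I slid the long slate out of the rack's right bay, pinched its overhanging end by the long sides and set it down flat on the empty half of the tray. The job was handed in at 12.1 s. It gave no verdict, so everything below is from my own checks.

- **Slide:** I pressed with about 3–17 N while sliding. First contact briefly reached about 25 N, against the 40 N limit. The slate ended up flat, about 60 mm out over the front edge.
- **Set down:** It touched the tray floor with a brief push of about 20–25 N. I relaxed that before opening the fingers.
- **Final pose:** In the tray's frame the slate's centre is at about (0, −81) mm, and it is square to the tray within about 0.01 rad. Its top is 14.3 mm above the counter (14 expected) and its slope is under about 0.014 rad.
- **Surroundings:** The tray is within about 0.3 mm of where it started. The picture comparison shows no change at the cup, oak board, milk jug, tamper or card terminal.

Two checks disagreed at first:

- **Slope fit:** My first fit of the slate's surface gave nonsense. I took this to be bad depth readings; with those masked it gave the figures above.
- **Picture comparison:** It flagged changes at the short slate (rows 210–224) and beside the sugar bowl (a strip at its right edge). Both look like the parked arm or its shadow. The short slate's visible outline is identical before and after; I did not check the bowl separately.

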